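# Turn the lunch turntable to bring the red-lidded jar to the front

## Task

Push the wooden turntable round by its rim until the jar with the red lid stands at the front, squarely in line with the orange tab, and leave the turntable at rest there. Do not touch or lift any of the jars; they must ride round standing, and the lunchbox, bowl, bottle and fork around the turntable must be left where they are.

Things in the scene. Friction and masses are not known exactly. Their poses are not given: they have to be found in the camera images.
- base: Fixed foot of the turntable: dark steel disc 176 mm across, 8 mm high, mostly hidden, with an orange tab. Origin: on the turntable's axis at counter level. The tab runs along the base's own -x, roughly towards the robot; 22 mm wide, top 6 mm above the counter, ends 170 mm from the axis, so 40 mm of it shows outside the rim.
- front_tab (a point): Point on the top of the orange tab, on its centre line, 150 mm from the turntable's axis.
- turntable: Wooden turntable, 260 mm across, from 12 to 40 mm above the counter. Origin: its underside, on the vertical axis it turns on. Four notches in the rim, centred on its +x, +y, -x, -y, open outside, above and below: 30 degrees (60 mm) wide, from 130 mm in to 100 mm from the axis; a fingertip there pushes the side wall. Turns endlessly both ways; 0.1 N m friction: stops almost at once when let go.
- jar_red: Closed amber glass jar with a red lid, 44 mm across, 50 mm tall, standing loose on the turntable about 55 mm from its centre (top of lid 90 mm above the counter). Origin: centre of its underside, z up.
- jar_white: Closed amber glass jar with a white lid, 44 mm across, 50 mm tall, standing loose on the turntable about 55 mm from its centre (top of lid 90 mm above the counter). Origin: centre of its underside, z up.
- jar_black: Closed amber glass jar with a black lid, 44 mm across, 50 mm tall, standing loose on the turntable about 55 mm from its centre (top of lid 90 mm above the counter). Origin: centre of its underside, z up.
- lunchbox: Square blue plastic lunchbox with white lid and side flaps, 163 mm square over the flaps, 58 mm tall, loose on the counter. Origin: centre of its underside.
- bowl: White ceramic bowl, 130 mm across, 55 mm tall, loose. Origin: centre of its underside.
- bottle: Upright steel bottle with black flip-top cap, 68 mm across, 201 mm tall, loose. Origin: centre of its underside.
- fork: Bamboo fork, 192 mm long, 26 mm wide, 8 mm thick, lying flat beyond the turntable. Origin: underside, near the middle; its own x axis runs to the prongs.
Not all that is in view belongs to the job. Of the things shaped like the fork, the wooden one is meant.

How it is judged:
By the outcome, as a careful person would: the job done as asked, in the order asked, and still so for the second after the job is handed in, with the robot touching nothing.
It also fails if it takes over 48 s, if anything falls off the work surface, if the arm or the gripper's body presses on something with over 40 N, if the wrist force passes 120 N, or if a joint passes its speed limit or range.

## Robot

A 7-joint arm with a two-finger parallel gripper is mounted at the origin on the work surface. World frame = base frame: x ahead of the robot, y to its left, z up, the work surface at z = 0. Lengths are in m, angles in rad, forces in N, time in s.
With the tool pointing down it reaches from about 0.425 to 0.825 m from the base axis. Payload 3.6 kg.
Tool frame: the origin (TCP) lies at the very end of the fingers, on their centre line; the grasp point (between the pads) lies 19 mm behind it (pinch_z is the y of the grasp point in the tool frame, in m); y points along the fingers, x is the direction in which the jaws open and shut, and the axes are right-handed (so a half turn about y gives the same grasp; the last joint's range is limited). The gripper opens to 93 mm and grips with 3 to 60 N. Pads are 15 mm wide; open, the fingers measure 128 mm over their backs; the gripper's body (75 mm by 188 mm) begins 65 mm behind the grasp point.
Start: joints at [-1.345, 0.615, -0.013, 1.423, 0.008, 1.103, -0.04], TCP at [0.163, 0.629, 0.219] pointing down, gripper open.
Joint ranges: [-3.12, 3.12], [-0.3, 2.06], [-1.34, 1.32], [0.26, 2.42], [-1.36, 4.5], [0.01, 1.98], [-2.84, 2.84]. Speed limits (rad/s): [2.79, 2.79, 3.14, 3.14, 3.14, 3.14, 3.14].

## Interface

Orientations are given as a unit quaternion [w, x, y, z].
In Python, from workcell import get_state, camera, calibration, sign_off, pinch_z gives the robot as it stands.
- The arm moves only by the tool play_rows, never from a script. Its argument "targets" is a list of rows, each a list of 7 numbers: the closure in counts, from 0 (fully open) to 255 (shut), then the shift along the tool's x, y, z in mm, then the turn, a rotation vector about the tool's x, y, z in degrees. A call has 1 to 8 rows; each row is the pose to reach, as a shift and turn from the pose commanded when the call began, along the tool's axes at that moment; what a row does not reach only later rows make up. A row lasts 1/12 s, in which the tool goes at most 41.7 mm and 7.16 degrees, less where a joint would pass 70% of its speed; a pose out of reach is approached as far as the arm can. A call with a gripper value outside its range is refused whole. The fingers move at their own pace and stop on an object; the grip force is fixed at half the most. Time passes only in rows, so rows that repeat a pose let the fingers close. It gives the time, the measured TCP pose, the force and the opening at its end, in the units of the state.
- get_state(): the state, without advancing time (a new reading comes with each control period).
- camera(name): name is "scene" or "top" or "wrist"; returns (picture, depth): 384x512x3 uint8, red, green, blue; 384x512 float32, m along the optical axis (not along the pixel's ray), 0 where there is no reading.
- calibration(name): a dict with "mtx" (3x3 intrinsics, pixels), "rvec" (rotation vector, rad) and "tvec" (3), from world to camera coordinates, as OpenCV has them. Camera axes: x right, y down, z forward; pixel columns grow to the right and rows downward; lengths in m; the calibration is good to about 2 mm. A picture is of the moment at which its call begins: read the wrist's pose just before it. calibration takes no time and is no camera call; for the wrist camera it gives the pose at the moment of the call.
- sign_off(): hands the job in, once; it reports no verdict.
The state is a dict: "clock": time; "joints": joint angles; "qvel": joint speeds; "joint_torque": joint torques, N m; "eef_pos": TCP position; "orientation": TCP orientation; "ft_force": force on the tool from outside, world axes, zero at the start; "wrist_torque": the same for the moment, N m; "finger_gap": finger opening in m.
Only numpy, scipy, OpenCV 4.12 (cv2) and the standard library are available. Lean on these libraries where they do the work, as an engineer would, in place of code of your own. Each camera call takes 0.05 s, during which the arm holds its last target. There are 200 camera calls.

## Working session

There is one attempt and no reset: what is moved stays moved. The work goes in short steps, Python scripts to look and compute and a tool call to move; the robot and the scene stay as the last step left them, time stands still between calls to the robot, and variables do not carry over. Pictures are saved under pics/ and viewed, about 8 in all and at most 12, crops included, and the job is handed in when it is done.

Besides the shell and the picture viewer there is one more tool, called after "Call:" as name([rows], argument=value, ...), one row to a line, values as JSON. play_rows: Moves the arm, as the interface text tells. Its arguments: {"type":"object","properties":{"targets":{"type":"array","items":{"type":"array","items":{"type":"number"}}}},"required":["targets"]}

```bash
mkdir -p pics
cat > h.py <<'E'
import numpy as np,cv2
from workcell import *
def cal(n):
    c=calibration(n);R=cv2.Rodrigues(np.array(c["rvec"],float))[0];return np.array(c["mtx"]),R,np.array(c["tvec"],float).ravel()
def px2w(n,u,v,z):
    K,R,t=cal(n);d=R.T@np.linalg.inv(K)@[u,v,1];o=-R.T@t;return o+d*(z-o[2])/d[2]
def w2px(n,p):
    K,R,t=cal(n);q=K@(R@np.array(p)+t);return q[:2]/q[2]
def snap(n,f):
    im,d=camera(n);cv2.imwrite("pics/"+f,im[:,:,::-1]);return im,d
E
python3 - <<'E'
from h import *
snap("top","top0.png");snap("scene","scene0.png");print(get_state())
print(cal("top"))
E
```

```text
{'clock': 0.1, 'joints': array([-1.34448123,  0.61581702, -0.01258845,  1.42471189,  0.00810712,
        1.10340286, -0.04038728]), 'qvel': array([-0.00031688, -0.00454927, -0.00053369, -0.00384293, -0.0026494 ,
        0.0012879 , -0.00074077]), 'joint_torque': array([ 1.06706953e-03, -4.60042584e+01,  2.10046596e-01, -1.66246104e+01,
       -6.11963030e-02,  1.68655120e-02,  8.83603207e-05]), 'eef_pos': array([0.16241468, 0.6286562 , 0.21760952]), 'orientation': array([-0.55852375,  0.55954265,  0.43236234, -0.4336197 ]), 'ft_force': array([-1.2870413 , -0.28680235, -0.47834176]), 'wrist_torque': array([-0.04579525, -0.01553076,  0.01357743]), 'finger_gap': 0.09308745566421092}
(array([[413.98322601,   0.        , 258.86709852],
       [  0.        , 413.98322601, 195.49538414],
       [  0.        ,   0.        ,   1.        ]]), array([[-9.02964041e-03, -9.99958918e-01, -7.92412886e-04],
       [-9.84417030e-01,  9.02846447e-03, -1.75617762e-01],
       [ 1.75617702e-01, -8.05700504e-04, -9.84458112e-01]]), array([0.01242521, 0.6392622 , 1.00637965]))
```

View pics/top0.png

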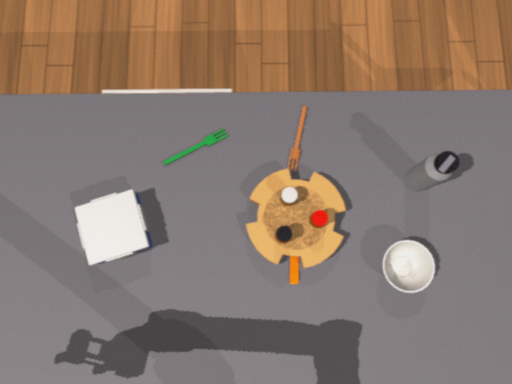

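View pics/scene0.png

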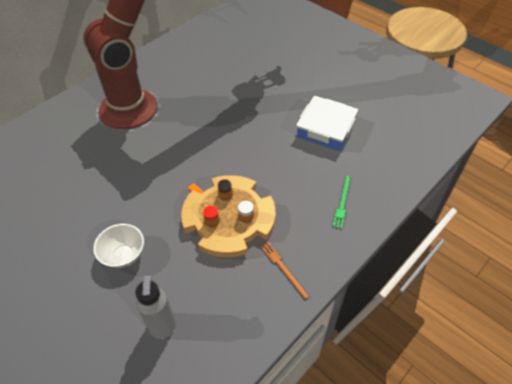

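Top view: the turntable is centred at about (296,218). The lids are red (319,219), white (290,195) and black (284,234), and the tab is at (294,270). The bamboo fork is the brown one at (298,138), just beyond the rim; the green one is a distractor. I'll measure these more exactly and enlarge.

Run:
```python
from h import *
im=cv2.imread("pics/top0.png");c=cv2.resize(im[150:300,230:370],None,fx=4,fy=4,interpolation=cv2.INTER_CUBIC);cv2.imwrite("pics/crop0.png",c)
h=cv2.cvtColor(im,cv2.COLOR_BGR2HSV).astype(int);H,S,V=h[...,0],h[...,1],h[...,2]
sub=np.zeros(H.shape,bool);sub[150:300,230:370]=1
def cen(m,z,n):
    ys,xs=np.nonzero(m&sub);u,v=xs.mean(),ys.mean();p=px2w("top",u,v,z);print(n,len(xs),u,v,p.round(4));return p
b,g,r=[im[...,i].astype(int) for i in range(3)]
red=cen((r>150)&(g<50)&(b<60),.09,"red");wh=cen((S<50)&(V>140),.09,"white")
yy,xx=np.mgrid[:384,:512]
tab=cen((r>150)&(H>3)&(H<14)&(S>220)&(yy>256),.006,"tab")
wood=((H>11)&(H<22)&(S>120)&(V>140)&sub&(yy<268)).astype(np.uint8)
n,l,s,_=cv2.connectedComponentsWithStats(wood);k=1+s[1:,4].argmax();ys,xs=np.nonzero(l==k)
P=np.array([px2w("top",x,y,.04)[:2] for x,y in zip(xs,ys)]);c,rad=cv2.minEnclosingCircle(P.astype(np.float32));print("tt",c,rad)
c=np.array(c);a=lambda p:np.degrees(np.arctan2(*(p[:2]-c)[::-1]))
for p in (red,wh,tab):print(np.linalg.norm(p[:2]-c),a(p))
# notch angles: rim annulus occupancy
out=[]
for t in range(-180,180,3):
    q=c+.117*np.array([np.cos(np.radians(t)),np.sin(np.radians(t))]);u,v=w2px("top",[*q,.04]).round().astype(int);out.append((t,int(wood[v,u])))
print([t for t,w in out if not w])
```

```text
red 182 319.1373626373626 217.84615384615384 [ 0.5761 -0.1412  0.09  ]
white 228 288.2631578947368 199.73684210526315 [ 0.622  -0.0662  0.09  ]
tab 0 nan nan [nan nan nan]<stdin>:6: RuntimeWarning: Mean of empty slice.
  ret = ret.dtype.type(ret / rcount)
Traceback (most recent call last):
  File "h.py", line 6, in px2w
    K,R,t=cal(n);d=R.T@np.linalg.inv(K)@[u,v,1];o=-R.T@t;return o+d*(z-o[2])/d[2]
          ~~~^^^
  File "h.py", line 4, in cal
    c=calibration(n);R=cv2.Rodrigues(np.array(c["rvec"],float))[0];return np.array(c["mtx"]),R,np.array(c["tvec"],float).ravel()
ValueError: time passes only in moves, steps and waits
```

View pics/crop0.png

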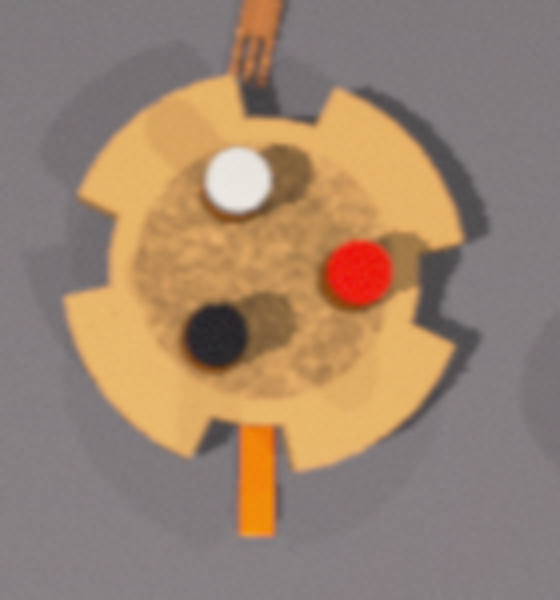

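The crop shows the red lid at (359,273), white (238,180), black (217,336), and the tab centre line at x≈257 with its end at y=535. I also read the eight notch corners. The red jar has to go about 90° clockwise. I can do that with a finger in the front notch, pushing it to the left, clear of the bowl, bottle and fork.

```bash
cat >> h.py <<'E'
_c={}
_cal=cal
def cal(n):
    if n not in _c:_c[n]=_cal(n)
    return _c[n]
from scipy.spatial.transform import Rotation as Ro
def rows(targets,p0=None,R0=None):
    """targets: (x,y,z,yaw of tool x axis in deg), tool y down. prints rel. rows"""
    s=get_state();q=s["orientation"];R0=Ro.from_quat([*q[1:],q[0]]) if R0 is None else R0;p0=s["eef_pos"] if p0 is None else np.array(p0)
    for x,y,z,a in targets:
        a=np.radians(a);X=np.array([np.cos(a),np.sin(a),0]);Y=np.array([0,0,-1.]);Rt=Ro.from_matrix(np.c_[X,Y,np.cross(X,Y)])
        print((R0.inv().apply(np.array([x,y,z])-p0)*1e3).round(0).tolist(),np.degrees((R0.inv()*Rt).as_rotvec()).round(1).tolist())
E
python3 - <<'E'
from h import *
from scipy.optimize import least_squares
f=lambda p:((p[0]+.5)/4-.5+230,(p[1]+.5)/4-.5+150)
W=lambda p,z:px2w("top",*f(p),z)[:2]
C=np.array([W(p,.04) for p in [(240,75),(333,88),(462,243),(455,345),(297,472),(193,457),(78,195),(64,297)]])
s=least_squares(lambda q:np.hypot(*(C-q[:2]).T)-q[2],[.57,-.1,.13]);c=s.x[:2];print("c,r",s.x,s.fun.round(4))
a=lambda p:np.degrees(np.arctan2(p[1]-c[1],p[0]-c[0]))
print("corners",[round(a(p),1) for p in C])
for n,p,z in [("red",(359,273),.09),("wh",(238,180),.09),("bl",(217,336),.09),("tabend",(257,535),.006),("tabin",(257,440),.006)]:
    w=W(p,z);print(n,w.round(4),np.hypot(*(w-c)).round(4),a(w).round(1))
for n,u,v,z in [("bowl",409,267,.055),("bottle",446,162,.2),("box",112,227,.058)]:print(n,px2w("top",u,v,z).round(3))
q=get_state()["orientation"];R=Ro.from_quat([*q[1:],q[0]]);print(R.as_matrix().round(3));J=get_state()["joints"];print(J,get_state()["clock"])
E
```

```text
c,r [ 0.58498771 -0.08807923  0.12984448] [ 0.0001 -0.0006 -0.0004  0.001   0.0004 -0.0014  0.0002  0.0007]
corners [np.float64(5.7), np.float64(-21.9), np.float64(-82.9), np.float64(-112.4), np.float64(-172.3), np.float64(158.0), np.float64(67.4), np.float64(97.3)]
red [ 0.5761 -0.1418] 0.0545 -99.4
wh [ 0.6349 -0.0686] 0.0536 21.3
bl [ 0.5381 -0.0537] 0.0582 143.7
tabend [ 0.416  -0.0821] 0.169 178.0
tabin [ 0.4769 -0.0836] 0.1082 177.6
bowl [ 0.455 -0.366  0.055]
bottle [ 0.686 -0.414  0.2  ]
box [0.562 0.379 0.058]
[[ 0.25  -0.001 -0.968]
 [ 0.968 -0.002  0.25 ]
 [-0.002 -1.    -0.   ]]
[-1.34448123  0.61581702 -0.01258845  1.42471189  0.00810712  1.10340286
 -0.04038728] 0.1
```

Run:
```python
from h import *
rows([(.5,.35,.2,35),(.5,.1,.18,12)])
```

```text
[-185.0, 18.0, -397.0] [0.0, 40.5, -0.1]
[-427.0, 39.0, -459.0] [0.1, 63.5, -0.1]
```

Call:
play_rows([
  [255, -23, 2, -40, 0, 5, 0],
  [255, -46, 4, -74, 0, 10, 0],
  [255, -70, 6, -108, 0, 15, 0],
  [255, -93, 8, -142, 0, 20, 0],
  [255, -116, 10, -176, 0, 25, 0],
  [255, -139, 12, -210, 0, 29, 0],
  [255, -156, 14, -246, 0, 34, 0],
  [255, -170, 16, -282, 0, 39, 0],
])

```text
clock: 0.77
eef_pos: [0.3939, 0.3915, 0.2025]
orientation: [-0.672, 0.672, 0.219, -0.22]
ft_force: [0.3, 0.8, -0.8]
finger_gap: 0.0445
```

Run:
```python
from h import *
s=get_state();print(s["eef_pos"],s["clock"],s["finger_gap"],s["joints"])
rows([(.46,.2,.2,22),(.462,.05,.18,2),(.464,-.071,.15,-8)])
```

```text
[0.39391157 0.39153225 0.20247352] 0.7667 0.04449881681703502 [-0.94461541  0.4890962   0.18611253  1.72751565 -0.10785832  0.9363888
 -0.08331475]
[-60.0, 3.0, -194.0] [0.0, 14.2, -0.1]
[-147.0, 23.0, -316.0] [0.0, 34.2, -0.1]
[-217.0, 53.0, -414.0] [0.1, 44.2, -0.1]
```

Call:
play_rows([
  [255, -12, 1, -38, 0, 4, 0],
  [255, -24, 2, -76, 0, 8, 0],
  [255, -36, 2, -114, 0, 11, 0],
  [255, -48, 3, -152, 0, 14, 0],
  [255, -60, 4, -190, 0, 18, 0],
  [255, -82, 8, -220, 0, 23, 0],
  [255, -104, 13, -250, 0, 28, 0],
  [255, -126, 18, -280, 0, 32, 0],
])

```text
clock: 1.43
eef_pos: [0.4581, 0.0924, 0.1844]
orientation: [-0.707, 0.707, 0.026, -0.026]
ft_force: [1.0, -0.0, -0.1]
finger_gap: 0.0005
```

Run:
```python
from h import *
s=get_state();print(s["eef_pos"],s["clock"],s["finger_gap"],s["joints"])
rows([(.464,-.071,.12,-8),(.464,-.071,.024,-8)])
```

```text
[0.45810079 0.092377   0.18437166] 1.4333 0.0005171522464934544 [-0.51147876  0.39727081  0.36773141  1.98545592 -0.19641382  0.79286536
  0.04342062]
[-6.0, 64.0, -163.0] [0.0, 12.3, -0.0]
[-6.0, 160.0, -163.0] [0.0, 12.3, -0.0]
```

Call:
play_rows([
  [255, -1, 10, -35, 0, 3, 0],
  [255, -2, 20, -70, 0, 6, 0],
  [255, -4, 35, -105, 0, 9, 0],
  [255, -5, 48, -138, 0, 12, 0],
  [255, -6, 64, -163, 0, 12.3, 0],
  [255, -6, 64, -163, 0, 12.3, 0],
  [255, -6, 64, -163, 0, 12.3, 0],
])

```text
clock: 2.02
eef_pos: [0.4643, -0.0703, 0.1198]
orientation: [-0.705, 0.706, -0.05, 0.048]
ft_force: [0.3, 0.1, 0.6]
finger_gap: 0.0003
```

Run:
```python
from h import *
s=get_state();print(s["eef_pos"],s["clock"],s["joints"],s["ft_force"])
im,d=camera("wrist");cv2.imwrite("pics/w1.png",im[:,:,::-1])
rows([(.464,-.071,.024,-8)])
```

```text
[ 0.46428351 -0.07028094  0.11981665] 2.0167 [-0.15759824  0.50710335  0.37623822  2.05283797 -0.30357386  0.63669019
  0.28233256] [0.300452   0.13451268 0.64288365]
[-1.0, 96.0, -3.0] [-0.0, 0.2, -0.1]
```

View pics/w1.png

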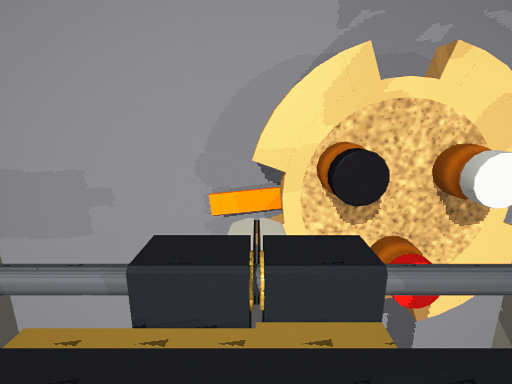

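The wrist view shows the fingertips at about (257,225), the tab at (245,200) and the front notch at about x=285. I'll check by projection that the planned lowering point falls in the notch.

Run:
```python
from h import *
for p in [(.464,-.071,.12),(.464,-.071,.04),(.464,-.071,.024),(.435,-.0828,.006),(.585,-.088,.04)]:print(p,w2px("wrist",p).round(0))
c=np.array([.585,-.088])
for t in (158,-172.3):
  for r in (.1,.13):print(t,r,w2px("wrist",[*(c+r*np.array([np.cos(np.radians(t)),np.sin(np.radians(t))])),.04]).round(0))
```

```text
(0.464, -0.071, 0.12) [256. 235.]
(0.464, -0.071, 0.04) [256. 199.]
(0.464, -0.071, 0.024) [256. 195.]
(0.435, -0.0828, 0.006) [229. 205.]
(0.585, -0.088, 0.04) [395. 200.]
158 0.1 [285. 172.]
158 0.13 [251. 164.]
-172.3 0.1 [285. 228.]
-172.3 0.13 [253. 237.]
```

The projection agrees with the picture: the notch corner is at (252,161) and the inner wall at x=285. I'll lower the finger into the notch.

Call:
play_rows([
  [255, -1, 25, -2, 0, 0, 0],
  [255, -1, 50, -2, 0, 0, 0],
  [255, -1, 75, -2, 0, 0, 0],
  [255, -1, 90, -2, 0, 0, 0],
  [255, -1, 96, -2, 0, 0, 0],
  [255, -1, 96, -2, 0, 0, 0],
])

```text
clock: 2.57
eef_pos: [0.4637, -0.0689, 0.024]
orientation: [0.706, -0.705, 0.048, -0.046]
ft_force: [0.1, 0.3, -0.4]
finger_gap: 0.0005
```

Run:
```python
from h import *
s=get_state();print(s["eef_pos"],s["clock"],s["joints"],s["ft_force"])
c=np.array([.585,-.088])
def A(t,r=.120):a=np.radians(t);return (*(c+r*np.array([np.cos(a),np.sin(a)])),.024,t-180)
rows([A(t) for t in np.arange(172,78,-3)])
```

```text
[ 0.46374761 -0.06888357  0.02396736] 2.5667 [-0.06248978  0.67319864  0.2444605   2.12485508 -0.41110326  0.38982983
  0.38062487] [ 0.11049413  0.25389806 -0.35677931]
[3.0, -0.0, -2.0] [-0.1, 0.4, -0.1]
[3.0, -0.0, 4.0] [-0.1, 3.4, -0.1]
[3.0, -0.0, 10.0] [-0.0, 6.4, -0.1]
[4.0, -0.0, 17.0] [-0.0, 9.4, -0.1]
[6.0, -0.0, 23.0] [-0.0, 12.4, -0.1]
[7.0, -0.0, 29.0] [-0.0, 15.4, -0.1]
[9.0, -0.0, 35.0] [-0.0, 18.4, -0.1]
[11.0, -0.0, 41.0] [-0.0, 21.4, -0.1]
[13.0, -0.0, 47.0] [-0.0, 24.4, -0.1]
[16.0, -0.0, 52.0] [-0.0, 27.4, -0.1]
[19.0, -0.0, 58.0] [-0.0, 30.4, -0.1]
[23.0, -0.0, 63.0] [-0.0, 33.4, -0.1]
[26.0, -0.0, 68.0] [-0.0, 36.4, -0.1]
[30.0, -0.0, 73.0] [-0.0, 39.4, -0.1]
[34.0, -0.0, 78.0] [-0.0, 42.4, -0.1]
[38.0, -0.0, 83.0] [-0.0, 45.4, -0.1]
[43.0, -0.0, 87.0] [-0.0, 48.4, -0.1]
[48.0, -0.0, 91.0] [-0.0, 51.4, -0.1]
[53.0, -0.0, 95.0] [0.0, 54.4, -0.1]
[58.0, -0.0, 98.0] [0.0, 57.4, -0.1]
[63.0, -0.0, 101.0] [0.0, 60.4, -0.1]
[69.0, -0.0, 104.0] [0.0, 63.4, -0.1]
[75.0, -0.0, 107.0] [0.0, 66.4, -0.1]
[80.0, -0.0, 109.0] [0.0, 69.4, -0.1]
[86.0, -0.0, 112.0] [0.0, 72.4, -0.1]
[92.0, -0.0, 113.0] [0.0, 75.4, -0.1]
[99.0, -0.0, 115.0] [0.0, 78.4, -0.1]
[105.0, -0.0, 116.0] [0.0, 81.4, -0.1]
[111.0, -0.0, 117.0] [0.0, 84.4, -0.1]
[117.0, -0.0, 117.0] [0.0, 87.4, -0.1]
[124.0, -0.0, 117.0] [0.0, 90.4, -0.1]
[130.0, -0.0, 117.0] [0.0, 93.4, -0.1]
```

Call:
play_rows([
  [255, 0.1, 0, 4, 0, 2, 0],
  [255, 0.3, 0, 8, 0, 4, 0],
  [255, 0.7, 0, 12, 0, 6, 0],
  [255, 1.2, 0, 16, 0, 8, 0],
  [255, 1.8, 0, 20, 0, 10, 0],
  [255, 2.6, 0, 24, 0, 12, 0],
  [255, 3.6, 0, 28, 0, 14, 0],
  [255, 4.6, 0, 32, 0, 16, 0],
])

```text
clock: 3.23
eef_pos: [0.4739, -0.039, 0.0262]
orientation: [0.692, -0.692, 0.145, -0.147]
ft_force: [-1.2, -1.3, -0.2]
finger_gap: 0.0003
```

```bash
cat > arc.py <<'E'
from h import *
import sys
s=get_state();p=s["eef_pos"];c=np.array([.585,-.088]);d=p[:2]-c;t0=np.degrees(np.arctan2(d[1],d[0]))
print(p,np.hypot(*d),t0,s["clock"],s["joints"].round(2),s["ft_force"])
st=float(sys.argv[1])
def A(t,r=.120):a=np.radians(t);return (*(c+r*np.array([np.cos(a),np.sin(a)])),.024,t-180)
rows([A(t0-st*i) for i in range(1,9)])
E
python3 arc.py 3
```

```text
[ 0.47393235 -0.03897059  0.02617858] 0.1214080178335852 156.18154604360976 3.2333 [-0.19  0.68  0.33  2.11 -0.53  0.42  0.15] [-1.2018249  -1.28736759 -0.19662144]
[2.0, 2.0, 6.0] [-0.1, 3.0, 0.1]
[2.0, 2.0, 13.0] [-0.1, 6.0, 0.1]
[3.0, 2.0, 19.0] [-0.1, 9.0, 0.1]
[4.0, 2.0, 25.0] [-0.1, 12.0, 0.1]
[5.0, 2.0, 31.0] [-0.1, 15.0, 0.1]
[7.0, 2.0, 37.0] [-0.1, 18.0, 0.1]
[9.0, 2.0, 43.0] [-0.1, 21.0, 0.1]
[12.0, 2.0, 49.0] [-0.1, 24.0, 0.1]
```

Call:
play_rows([
  [255, 1, 1, 6, 0, 3, 0],
  [255, 1, 2, 13, 0, 6, 0],
  [255, 2, 2, 19, 0, 9, 0],
  [255, 3, 2, 25, 0, 12, 0],
  [255, 5, 2, 31, 0, 15, 0],
  [255, 7, 2, 37, 0, 18, 0],
  [255, 9, 2, 43, 0, 21, 0],
  [255, 12, 2, 49, 0, 24, 0],
])

```text
clock: 3.9
eef_pos: [0.5038, 0.0019, 0.0241]
orientation: [0.647, -0.646, 0.287, -0.287]
ft_force: [-2.0, -0.3, 0.7]
finger_gap: 0.0002
```

```bash
python3 arc.py 3
```

```text
[0.50376723 0.00191403 0.02413027] 0.12117465340447856 132.09621394382467 3.9 [-0.35  0.74  0.48  2.04 -0.67  0.52 -0.22] [-1.96373485 -0.3035965   0.70978229]
[1.0, 0.0, 6.0] [-0.1, 3.1, -0.0]
[2.0, 0.0, 13.0] [-0.1, 6.1, -0.0]
[3.0, 0.0, 19.0] [-0.1, 9.1, -0.0]
[4.0, 0.0, 25.0] [-0.1, 12.1, -0.0]
[5.0, 0.0, 31.0] [-0.1, 15.1, -0.0]
[7.0, 0.0, 37.0] [-0.1, 18.1, -0.0]
[9.0, 0.0, 43.0] [-0.1, 21.1, -0.0]
[12.0, 0.0, 49.0] [-0.1, 24.1, -0.1]
```

Call:
play_rows([
  [255, 1, 0, 6, 0, 3, 0],
  [255, 2, 0, 13, 0, 6, 0],
  [255, 3, 0, 19, 0, 9, 0],
  [255, 4, 0, 25, 0, 12, 0],
  [255, 5, 0, 31, 0, 15, 0],
  [255, 7, 0, 37, 0, 18, 0],
  [255, 9, 0, 43, 0, 21, 0],
  [255, 12, 0, 49, 0, 24, 0],
])

```text
clock: 4.57
eef_pos: [0.5478, 0.0267, 0.024]
orientation: [0.574, -0.572, 0.415, -0.414]
ft_force: [-1.7, 0.6, 0.5]
finger_gap: 0.0006
```

```bash
python3 arc.py 2.5; python3 -c "
from h import *
snap('top','top1.png')
im=cv2.imread('pics/top1.png');cv2.imwrite('pics/crop1.png',cv2.resize(im[150:300,220:370],None,fx=4,fy=4,interpolation=cv2.INTER_CUBIC))"
```

```text
[0.54780652 0.02671685 0.02399245] 0.12059564543140167 107.96372331417199 4.5667 [-0.47  0.82  0.62  1.91 -0.77  0.66 -0.62] [-1.70108558  0.61112726  0.53144521]
[1.0, -0.0, 5.0] [-0.0, 2.8, -0.1]
[1.0, -0.0, 10.0] [-0.0, 5.3, -0.1]
[2.0, -0.0, 16.0] [-0.0, 7.8, -0.1]
[3.0, -0.0, 21.0] [-0.0, 10.3, -0.1]
[4.0, -0.0, 26.0] [-0.0, 12.8, -0.1]
[5.0, -0.0, 31.0] [-0.0, 15.3, -0.1]
[6.0, -0.0, 36.0] [-0.0, 17.8, -0.1]
[8.0, -0.0, 41.0] [-0.0, 20.3, -0.1]
```

View pics/crop1.png

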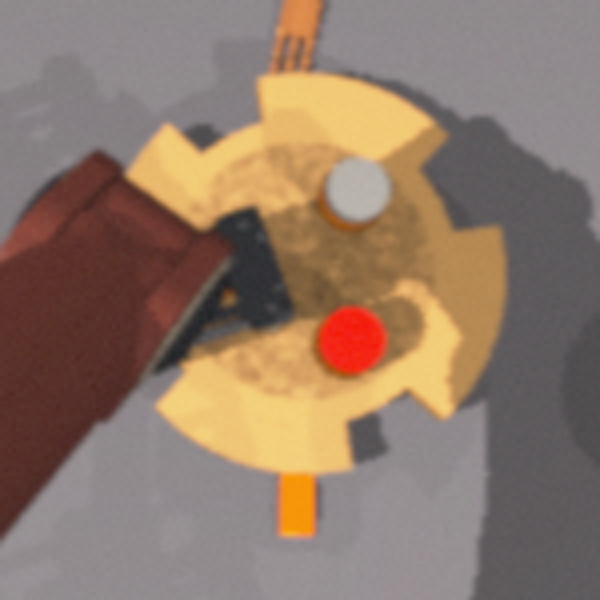

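The enlarged top view shows the red lid at (351,341), still standing and about 30° short, with the tab at x≈297.

```bash
cat > meas.py <<'E'
from h import *
import sys
c=np.array([.585,-.088])
im,d=camera("top");g=im.astype(int);m=(g[...,0]>150)&(g[...,1]<50)&(g[...,2]<60);m[:150]=0;m[300:]=0;m[:,:230]=0;m[:,370:]=0
m=m.astype(np.uint8);n,l,s,ce=cv2.connectedComponentsWithStats(m);k=1+s[1:,4].argmax();w=px2w("top",*ce[k],.09)[:2]-c
print("red px",ce[k],s[k,4],"r",np.hypot(*w),"ang",np.degrees(np.arctan2(w[1],w[0])))
E
python3 meas.py; python3 -c "
from h import *
c=np.array([.585,-.088]);w=px2w('top',(351.5)/4-.5+220,(341.5)/4-.5+150,.09)[:2]-c;print(np.degrees(np.arctan2(w[1],w[0])))"
```

```text
red px [306.84090909 234.88068182] 176 r 0.05493551042654491 ang -156.70911401396035
-155.46944906746174
```

Call:
play_rows([
  [255, 1, 0, 5, 0, 2.5, 0],
  [255, 1, 0, 10, 0, 5, 0],
  [255, 2, 0, 16, 0, 7.5, 0],
  [255, 3, 0, 21, 0, 10, 0],
  [255, 4, 0, 26, 0, 12.5, 0],
  [255, 5, 0, 31, 0, 15, 0],
  [255, 6, 0, 36, 0, 17.5, 0],
  [255, 8, 0, 41, 0, 20, 0],
])

```text
clock: 5.33
eef_pos: [0.589, 0.0307, 0.0236]
orientation: [0.493, -0.492, 0.508, -0.507]
ft_force: [-1.4, 0.4, 1.4]
finger_gap: 0.0007
```

```bash
python3 meas.py; python3 arc.py 1
```

```text
red px [300.06976744 237.09883721] 172 r 0.05594363759213651 ang -174.83947083855944
[0.59057928 0.03063054 0.02360831] 0.1187616685149789 87.3073225892109 5.3833 [-0.51  0.9   0.73  1.79 -0.83  0.79 -0.95] [0.54039042 0.75145811 0.47842317]
[-1.0, -0.0, 2.0] [-0.1, 1.9, -0.0]
[-1.0, -0.0, 4.0] [-0.1, 2.9, -0.0]
[-1.0, -0.0, 6.0] [-0.1, 3.9, -0.1]
[-1.0, -0.0, 8.0] [-0.1, 4.9, -0.1]
[-1.0, -0.0, 10.0] [-0.1, 5.9, -0.1]
[-0.0, -0.0, 13.0] [-0.1, 6.9, -0.1]
[-0.0, -0.0, 15.0] [-0.1, 7.9, -0.1]
[0.0, -0.0, 17.0] [-0.1, 8.9, -0.1]
```

Call:
play_rows([
  [255, 0, 0, 2, 0, 1, 0],
  [255, 0, 0, 4, 0, 2, 0],
  [255, 0, 0, 6, 0, 3, 0],
  [255, 0, 0, 8, 0, 4, 0],
  [255, 0, 0, 10, 0, 5, 0],
  [255, 0, 0, 10, 0, 5, 0],
  [255, 0, 0, 10, 0, 5, 0],
])

```text
clock: 5.97
eef_pos: [0.5998, 0.0293, 0.0226]
orientation: [-0.47, 0.47, -0.528, 0.529]
ft_force: [0.2, 0.2, 1.0]
finger_gap: 0.0005
```

```bash
python3 meas.py;python3 meas.py; python3 arc.py 0.5|head -3; python3 -c "
from h import *
snap('top','top2.png')
im=cv2.imread('pics/top2.png');cv2.imwrite('pics/crop2.png',cv2.resize(im[200:300,250:350],None,fx=6,fy=6,interpolation=cv2.INTER_CUBIC))"
```

```text
red px [298.         237.12280702] 171 r 0.055729335825770346 ang 179.97672483850278
red px [298.06547619 237.13690476] 168 r 0.055765293120386486 ang -179.8599274724063
[0.59968625 0.02917242 0.02263312] 0.1180892105987501 82.85587023041549 6.0667 [-0.52  0.92  0.76  1.77 -0.84  0.82 -1.03] [-0.033702    0.56574422 -0.26897561]
[-2.0, -1.0, 1.0] [-0.0, 0.9, 0.0]
[-2.0, -1.0, 2.0] [-0.0, 1.4, 0.0]
```

View pics/crop2.png

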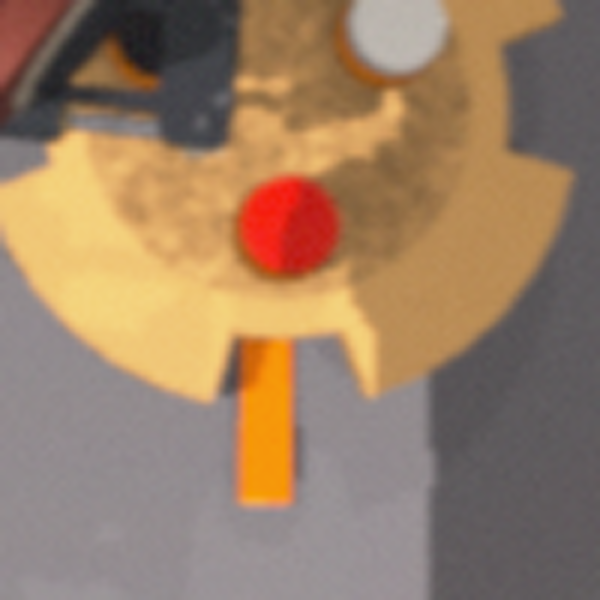

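The red lid is at (290,225) in the crop, standing, and the tab centre line is at x≈266. It needs about 2° more.

Call:
play_rows([
  [255, 0, 0, 1, 0, 0.5, 0],
  [255, 0, 0, 2, 0, 1, 0],
  [255, 0, 0, 3, 0, 1.5, 0],
  [255, 0, 0, 4, 0, 2, 0],
  [255, 0, 0, 4, 0, 2, 0],
  [255, 0, 0, 4, 0, 2, 0],
])

```text
clock: 6.62
eef_pos: [0.6035, 0.0288, 0.0226]
orientation: [-0.46, 0.46, -0.537, 0.537]
ft_force: [-0.3, 0.0, -0.4]
finger_gap: 0.0006
```

```bash
python3 meas.py;python3 meas.py; python3 arc.py 0.5|head -2
```

```text
red px [297.30722892 237.21686747] 166 r 0.055969507971605166 ang 178.23922134986861
red px [297.33333333 237.22619048] 168 r 0.055990881409784164 ang 178.30454708856726
[0.60355811 0.02888918 0.02261832] 0.11835321317314174 80.97863431349096 6.7167 [-0.52  0.92  0.77  1.76 -0.85  0.83 -1.06] [-0.40971149  0.22162275 -0.63605507]
[-2.0, -1.0, 1.0] [-0.0, 0.7, 0.0]
```

Now 178.3°, against a tab at 178.0–178.6°. I'll back off the wall, lift, and move clear for a check.

Call:
play_rows([
  [255, 0, 0, -4, 0, 0, 0],
  [255, -1, 0, -10, 0, 0, 0],
  [255, -2, -10, -12, 0, 0, 0],
  [255, -2, -40, -12, 0, 0, 0],
  [255, -2, -75, -12, 0, 0, 0],
  [255, -2, -110, -12, 0, 0, 0],
  [255, -20, -140, -12, 0, 0, 0],
  [255, -55, -150, -12, 0, 0, 0],
])

```text
clock: 7.38
eef_pos: [0.602, 0.0786, 0.1799]
orientation: [-0.459, 0.455, -0.536, 0.543]
ft_force: [0.8, -1.0, -0.3]
finger_gap: 0.0003
```

Call:
play_rows([
  [255, -35, 0, 0, 0, 0, 0],
  [255, -70, 0, 0, 0, 0, 0],
  [255, -105, 0, 0, 0, 0, 0],
  [255, -140, 0, 0, 0, 0, 0],
  [255, -160, 0, 0, 0, 0, 0],
  [255, -160, 0, 0, 0, 0, 0],
])

```text
clock: 7.88
eef_pos: [0.6236, 0.2515, 0.1721]
orientation: [0.464, -0.462, 0.535, -0.533]
ft_force: [-0.1, 0.9, -0.3]
finger_gap: 0.0004
```

```bash
python3 meas.py; python3 -c "
from h import *
print(get_state()['clock'],get_state()['eef_pos'])
im,d=snap('top','top3.png')
im=cv2.imread('pics/top3.png');cv2.imwrite('pics/crop3.png',cv2.resize(im[150:300,225:365],None,fx=4,fy=4,interpolation=cv2.INTER_CUBIC))
g=cv2.imread('pics/top0.png')"
```

```text
red px [297.09039548 237.1299435 ] 177 r 0.05577168109579211 ang 177.694309037095
7.9333 [0.62360105 0.2470064  0.172442  ]
```

View pics/crop3.png

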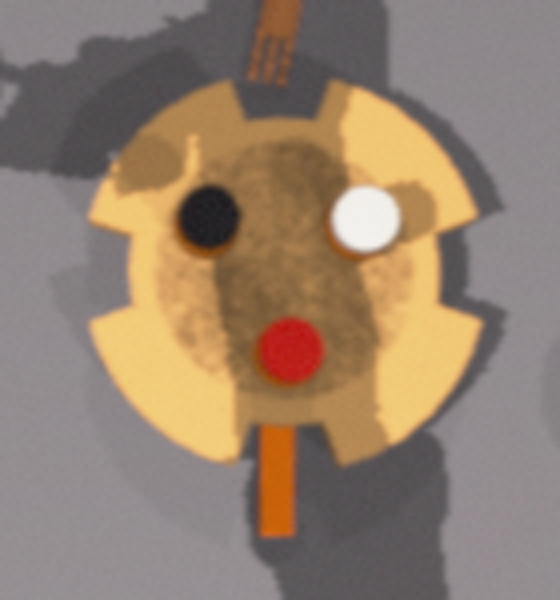

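View pics/top3.png

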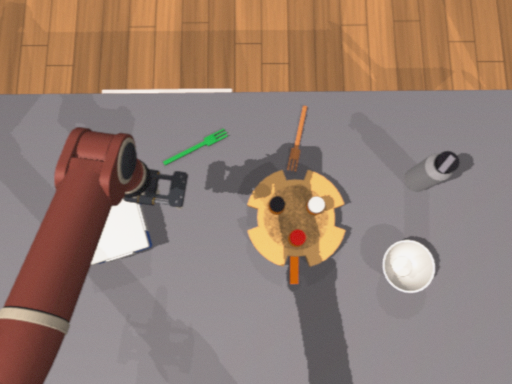

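All three jars are standing, and the fork, bowl and bottle look unchanged. As a last check I'll refit the axis from this picture's corners, compare the tab and jar directions, and compare the surroundings with the first picture.

Run:
```python
from h import *
from scipy.optimize import least_squares
W=lambda p,z:px2w("top",(p[0]+.5)/4-.5+225,(p[1]+.5)/4-.5+150,z)[:2]
C=np.array([W(p,.04) for p in [(231,80),(335,79),(477,219),(484,322),(343,466),(239,462),(90,322),(90,218)]])
s=least_squares(lambda q:np.hypot(*(C-q[:2]).T)-.13,[.585,-.088]);c=s.x;print(c,(s.fun*1e3).round(1))
a=lambda w:np.degrees(np.arctan2(w[1]-c[1],w[0]-c[0]))%360
for n,p,z in [("red",(290,350),.09),("tab150",(277,505),.006),("tabend",(277,537),.006)]:print(n,W(p,z).round(4),a(W(p,z)))
A,B=cv2.imread("pics/top0.png"),cv2.imread("pics/top3.png")
for n,(y0,y1,x0,x1) in dict(fork=(100,172,285,312),bowl=(238,296,378,440),bottle=(145,195,402,462),box=(200,262,92,152)).items():
    f=lambda I:cv2.cvtColor(I[y0:y1,x0:x1],cv2.COLOR_BGR2GRAY).astype(np.float32)
    print(n,cv2.phaseCorrelate(f(A),f(B)))
# second camera
im,d=camera("scene");g=im.astype(int);ys,xs=np.nonzero((g[...,0]>130)&(g[...,1]<50)&(g[...,2]<60)&(np.mgrid[:384,:512][0]>150));w=px2w("scene",xs.mean(),ys.mean(),.088);print("scene red",len(xs),w,a(w))
```

```text
[ 0.58605082 -0.08889519] [-0.8  0.  -1.1  1.7  0.8 -2.4  0.9  0.6]
red [ 0.5293 -0.0858] 176.92031456912687
tab150 [ 0.4351 -0.0826] 177.6050566264057
tabend [ 0.4148 -0.0821] 177.72705663246194
fork ((-4.06070008790325, 2.492135313755462), 0.26386393833552857)
bowl ((0.046655808512714, -0.06779918543631425), 0.9564751746753851)
bottle ((0.023630211812839974, 0.0034019095294155477), 0.9532982387542724)
box ((-0.31263719731484585, 0.9224382388359871), 0.48048790643612543)
scene red 121 [ 0.53523186 -0.09147877  0.088     ] 182.91034588844772
```

Run:
```python
from h import *
im=cv2.imread("pics/scene0.png")[:,:,::-1];g=im.astype(int);ys,xs=np.nonzero((g[...,0]>130)&(g[...,1]<50)&(g[...,2]<60)&(np.mgrid[:384,:512][0]>150));w=px2w("scene",xs.mean(),ys.mean(),.088);print("scene0 red",len(xs),w,"top0 [0.5761 -0.1412]; now top [.529,-.086], scene [.535,-.0915]")
print(get_state()["ft_force"],get_state()["clock"],np.abs(get_state()["qvel"]).max())
im,d=snap("scene","scene3.png");cv2.imwrite("pics/crop4.png",cv2.resize(im[150:320,150:330,::-1],None,fx=3.3,fy=3.3,interpolation=cv2.INTER_CUBIC))
```

```text
scene0 red 23 [ 0.59265418 -0.15541487  0.088     ] top0 [0.5761 -0.1412]; now top [.529,-.086], scene [.535,-.0915]
[-0.79456165 -0.45113452  0.42419548] 8.0333 0.024498849875062855
```

View pics/crop4.png

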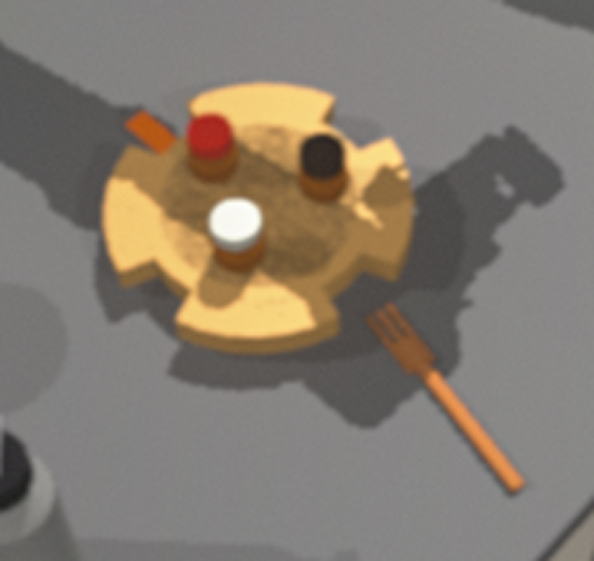

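The scene view shows all the jars upright, with red at (211,140) behind the tab at (150,132), and the fork clear of the rim. The offset between the scene camera's red-lid fix and the top camera's has the same sign as in the first picture (towards +x, -y), because the scene camera also sees the side of the lid. I'm handing in.

```bash
python3 -c "
from workcell import *
print(sign_off())"
```

```text
the job is handed in; nothing more can be done
None
```

The red-lidded jar now stands at the front, in line with the orange tab, and the turntable is at rest. I pushed the turntable about 83° clockwise with the closed fingertips in its front notch. Then I backed off, lifted and moved clear, and handed in at about 8 s of the 48 s allowed.

**Alignment:** the last top view puts the jar at 177–178° about the axis and the tab at 177.6–178°, so they agree within about 1° (roughly 1 mm at the jar).

**Jars and surroundings:** all three jars are upright. The bowl and bottle matched the first picture to within 0.1 pixel.

**Checks that disagreed or were weak:**
- **Scene camera:** it placed the red lid about 5° past the tab. I put this down to it seeing the side of the lid, since its first picture was off in the same direction, but I did not settle it.
- **Fork and lunchbox:** the automatic comparison was unreliable for both. It was upset by shadows at the fork, and the arm partly hid the lunchbox. By eye the fork's pixel positions are unchanged. The fingers never went near the fork, and passed the lunchbox only high up.

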